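# Stamp a blank, then hold the press guard open

## Robot

A 6-joint arm with a two-finger parallel gripper is mounted at the origin on the work surface. World frame = base frame: x ahead of the robot, y to its left, z up, the work surface at z = 0. Lengths are in m, angles in degrees, forces in N, time in s.
With the tool pointing down it reaches from about 0.35 to 0.975 m from the base axis. Payload 4.9 kg.
Tool frame: the origin (TCP) lies at the centre of the arm's flange, where the gripper is bolted on; the fingertips stand 173 mm ahead of it and the grasp point (between the pads) lies 155 mm ahead of it (arm.tips_ahead is the distance from the TCP to the fingertips, in m); z points along the fingers, y is the line along which they close (so a half turn about z gives the same grasp; the last joint's range is limited). The gripper opens to 85 mm and grips with 20 to 120 N. Pads are 22 mm wide; open, the fingers measure 114 mm over their backs; the gripper's body (76 mm by 85 mm) begins 54 mm behind the grasp point. The pads swing forward as they close: fully open they stand 13 mm farther back than shut.
Start: joints at [-75.974, 3.019, 92.412, -0, 84.569, -6.818], TCP at [0.222, -0.584, 0.405] pointing down, gripper open.
Joint ranges: [-172.51, 172.51], [-57.92, 126.97], [3.15, 148.05], [-58.71, 238.71], [5.1, 150.11], [-179.66, 179.66]. Speed limits (degrees/s): [147.25, 147.25, 180, 180, 180, 180].

## Interface

Orientations are given as [roll, pitch, yaw] about the fixed x, y, z axes, in that order (R = Rz(yaw) Ry(pitch) Rx(roll)).
In Python, from workcell import arm, grab_frame, camera_model gives the robot as it stands.
- The arm moves only by the tool arm_command, never from a script. Its argument "steps" is a list of rows, each a list of 3 entries, a list of its own where there are three numbers: the shift along the world's x, y, z normalised to -1 to 1, where 1 is 2.5 cm, then the turn about the world's z normalised to -1 to 1, where 1 is 6 degrees, then the finger opening in mm, from 0 to 85.4. A call has 1 to 8 rows; each row shifts and turns the commanded pose from where the row before left it; what a row does not reach is not made up. A row lasts 1/12 s, in which the tool goes at most 41.7 mm and 7.16 degrees, less where a joint would pass 70% of its speed; a pose out of reach is approached as far as the arm can. A call with a number of a shift or a turn outside -1 to 1 is refused whole. A call with a gripper value outside its range is refused whole. The fingers move at their own pace and stop on an object; the grip force is fixed at half the most. Time passes only in rows, so rows that do not move let the fingers close. It gives the time, the measured TCP pose, the force, the opening and the grip force at its end, in the units of the state.
- arm.read_state(): the state, without advancing time (a new reading comes with each control period).
- grab_frame(name): name is "scene" or "top" or "wrist"; returns the picture (420x560x3 uint8, red, green, blue); there is no depth.
- camera_model(name): a dict with "fovy" (degrees; the focal length in pixels is half the picture's height over the tangent of half this angle, whatever the lens; pixels are square), "cx", "cy" (the principal point, pixels), "R" (3x3) and "t" (3): a world point X has camera coordinates R X + t; the wrist camera has in their place "hand_eye" (4x4, takes a point from camera to tool coordinates, whose origin is the TCP and whose axes are the flange's). Camera axes: x right, y down, z forward; pixel columns grow to the right and rows downward; lengths in m; the calibration is good to about 2 mm. A picture is of the moment at which its call begins: read the wrist's pose just before it. camera_model takes no time and is no camera call.
- arm.finish_job(): hands the job in; it is judged then, once.
The state is a dict: "time": time; "qpos": joint angles; "qvel": joint speeds; "joint_efforts": joint torques, N m; "ee_pos": TCP position; "ee_rot": TCP orientation; "wrist_force": force on the tool from outside, world axes, zero at the start; "wrist_torque": the same for the moment, N m; "finger_gap": finger opening in m; "finger_force": force on a finger pad.
Only numpy, scipy, OpenCV 4.12 (cv2) and the standard library are available. Lean on these libraries where they do the work, as an engineer would, in place of code of your own. Each camera call takes 0.05 s, during which the arm holds its last target. There are 200 camera calls.

## Task

Stamp the brass blank in the hand press: with the guard shut, swing the press's long lever all the way down to its stop and let it come fully back up. Then lift the sprung guard in front of the ram and hold it 60 degrees open from shut, so that I can take the blank out; it springs shut by itself, so finish while still holding it there with the gripper's fingers. Leave the tools and things lying about on the bench where they are.

Things in the scene. Friction and masses are not known exactly. Their poses are not given: they have to be found in the camera images.
- press: Grey hand stamping press fixed to the bench. Base plate 260 (x) x 200 (y) x 30 mm, a column at the rear and a head 165 x 140 mm (x -45 to 120, y -70 to 70 mm) whose flat top is 265 mm above the bench (a disc on it reaches 277 mm). Origin: centre of the base's underside, on the bench; its x axis points from the front (guard side) to the rear, its y to the left seen from the front, z up. It stands turned by up to 0.25 rad either way.
- guard_hinge (a point): Middle of the guard's hinge line, which runs along the press's y, in front of the head, 190 mm above the bench and at x = -62, y = 0 mm in the press's frame. The guard is a plain aluminium sheet 165 mm long from the hinge, 130 mm wide, 3 mm thick with 18 mm flanges folded inwards; shut it slopes from the hinge forward (press -x) and down at 55 degrees below level.
- guard_grip (a point): Centre of the guard's grip: a black drum 24 mm in diameter and 36 mm long, lying parallel to the hinge, its centre 50 mm off the outer side of the sheet on a stem 12 mm thick, 130 mm down the sheet from the hinge. Shut, its centre lies 116 mm in front of the hinge (press -x) and 78 mm below it, 112 mm above the bench; it travels on a circle of 139 mm radius about the hinge. Its two flat ends, 36 mm apart along the press's y, are free.
- guard (a joint): Opening angle of the guard, rad: 0 shut (its stop), growing as the front edge is lifted, 1.047 = 60 degrees, 1.75 the limit. Spring and weight shut it from any angle: about 4 N at the grip when shut, 10 N at 60 degrees.
- lever_ball (a point): Centre of the black ball, 36 mm in diameter, at the end of the lever (a steel rod 14 mm thick, 190 mm from pivot to ball centre). At rest the lever points forward (press -x) and 35 degrees up, the ball's centre 324 mm above the bench; at its stop it points 15 degrees down, the ball's centre 166 mm above the bench.
- lever (a joint): Lever angle about its pivot (line along press y, at x = 0, y = -170, z = 215 mm in the press's frame), rad: 0 at rest (up), growing as the ball is swung down, 0.87 at the stop. A spring takes it back up from any angle within about half a second when it is let go; pushing takes about 7 N at the ball at first, 10 N at the stop. It drives the ram down.
- lamp: Bystander, to be left alone: glass spirit lamp, 84 mm wide, 88 mm high; origin: centre of its underside.
- tin: Bystander, to be left alone: flat round tin, 72 mm wide, 22 mm high; origin: centre of its underside.
- wax: Bystander, to be left alone: blue wax bar 60 x 22 x 12 mm; origin: centre of its underside.
- bench_block: Bystander, to be left alone: square steel block 65 x 65 x 20 mm; origin: centre of its underside.
- mandrel: Bystander, to be left alone: tapered steel ring mandrel, 270 mm long, lying along its x.
- brush: Bystander, to be left alone: hand brush lying along its x.
- graver: Bystander, to be left alone: graver with a wooden handle, lying along its x.

How it is judged:
By the outcome, as a careful person would: the job done as asked, in the order asked, and still so for the second after the job is handed in, while the arm keeps its last pose, push and grip.
It also fails if it takes over 58 s, if anything falls off the work surface, if the arm or the gripper's body presses on something with over 40 N, if the wrist force passes 120 N, or if a joint passes its speed limit or range.

## Working session

There is one attempt and no reset: what is moved stays moved. The work goes in short steps, Python scripts to look and compute and a tool call to move; the robot and the scene stay as the last step left them, time stands still between calls to the robot, and variables do not carry over. Pictures are saved under pics/ and viewed, at most 10 in all, crops included, and the job is handed in when it is done.

Besides the shell and the picture viewer there is one more tool, called in YAML: its name, and indented under it one key for each argument. arm_command: Moves the arm, as the interface text tells. Scaled input: -1 to 1 covers 2.5 cm each way for a shift and 6 degrees each way for a turn. Its arguments: {"type":"object","properties":{"steps":{"type":"array"}},"required":["steps"]}

```bash
mkdir -p pics; python3 - <<'E'
from workcell import arm, grab_frame, camera_model
import cv2,numpy as np
for n in("scene","top"):
    f=grab_frame(n); cv2.imwrite(f"pics/{n}0.png",f[:,:,::-1]); m=camera_model(n)
    R=np.array(m["R"]);print(n,m["fovy"],m["cx"],m["cy"],(-R.T@np.array(m["t"])).round(3),R.round(3).tolist(),[k for k in m])
print(arm.read_state())
E
```

```text
scene 43.85737590719719 279.7607699686402 204.90903828723978 [ 1.44  -0.568  1.282] [[0.569, 0.822, -0.02], [0.59, -0.426, -0.686], [-0.572, 0.379, -0.727]] ['fovy', 'cx', 'cy', 'R', 't']
top 42.78275272822865 281.2720313468342 210.84321374417235 [ 0.285 -0.019  1.712] [[-0.025, -1.0, -0.018], [-0.982, 0.028, -0.185], [0.186, 0.013, -0.982]] ['fovy', 'cx', 'cy', 'R', 't']
{'time': 0.1, 'qpos': array([-7.59730016e+01,  3.05285296e+00,  9.24858110e+01, -2.10367744e-04,
        8.45678393e+01, -6.81714647e+00]), 'qvel': array([-0.07279064, -0.10744989, -0.16129918,  0.14737358,  0.01146552,
       -0.03398078]), 'joint_efforts': array([ 6.40946673e-04, -3.94899523e+01, -3.71365035e+01, -5.68546955e-05,
        3.90487723e-03, -1.19419408e-06]), 'ee_pos': array([ 0.2223415 , -0.58384586,  0.40357586]), 'ee_rot': array([-1.79894225e+02, -1.24341381e-02,  2.08441535e+01]), 'wrist_force': array([ 0.57412578, -0.26407869,  0.17006407]), 'wrist_torque': array([-0.04458169, -0.01466843,  0.03753878]), 'finger_force': 0.0, 'finger_gap': 0.0850680217726391}
```

View pics/scene0.png

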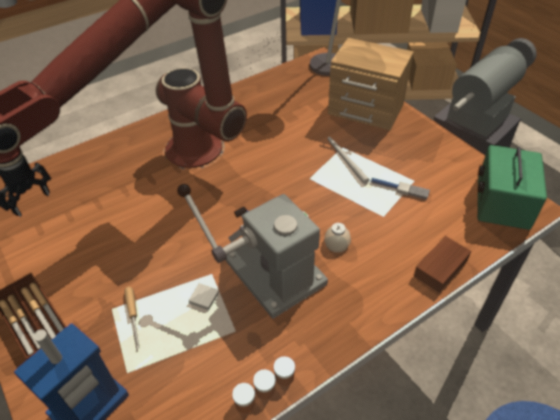

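View pics/top0.png

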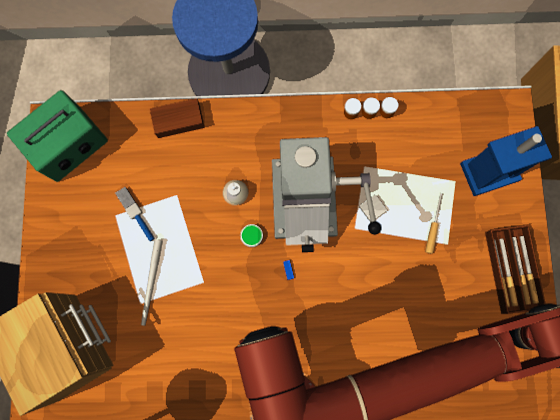

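The press is at about (305,190) in the top view and (280,250) in the scene view. The lever ball is at top (374,228) / scene (184,190), the grip at top (307,247) / scene (240,212), and the disc at top (306,156) / scene (286,225). Lamp, tin and wax lie on the left of the press.

```bash
cat >h.py <<'E'
import numpy as np,cv2
from workcell import camera_model
def ray(n,p):
    m=camera_model(n);f=210/np.tan(np.radians(m["fovy"]/2));R=np.array(m["R"])
    return -R.T@np.array(m["t"]),R.T@np.array([(p[0]-m["cx"])/f,(p[1]-m["cy"])/f,1])
def plane(n,p,z):
    c,d=ray(n,p);return c+d*(z-c[2])/d[2]
def tri(a,b):
    c,d=ray("top",a);e,g=ray("scene",b);s=np.linalg.lstsq(np.c_[d,-g],e-c,rcond=None)[0]
    P,Q=c+d*s[0],e+g*s[1];return (P+Q)/2,np.linalg.norm(P-Q)
def dark(im,p,r=14,t=45):
    x,y=p;w=im[y-r:y+r,x-r:x+r].max(2)<t
    n,l,s,c=cv2.connectedComponentsWithStats(w.astype(np.uint8))
    i=1+np.argmax(s[1:,4]);return c[i]+[x-r,y-r],s[i].tolist()
E
python3 - <<'E'
from h import *
T=cv2.imread("pics/top0.png");S=cv2.imread("pics/scene0.png")
for nm,a,b,z in(("ball",(374,228),(184,190),.324),("grip",(307,247),(240,212),.112)):
    pa,sa=dark(T,a);pb,sb=dark(S,b)
    print(nm,pa,sa,pb,sb,tri(pa,pb),plane("top",pa,z),plane("scene",pb,z))
print("disc",tri((306,156),(286,225)))
for n,p,z in(("lamp",(236,190),.06),("tin",(251,236),.022),("wax",(289,270),.012)): print(n,plane("top",p,z))
# head top corners
for p in((281,139),(329,138),(332,192),(282,193)):print(plane("top",p,.265))
E
python3 -c "
import cv2
a=cv2.imread('pics/top0.png')[125:265,230:400];cv2.imwrite('pics/c.png',cv2.resize(a,None,fx=4,fy=4,interpolation=2))"
```

```text
ball [374.24793388 227.42975207] [8, 7, 13, 13, 121] [183.20588235 191.58823529] [9, 12, 10, 7, 34] (array([ 0.4968555 , -0.24423061,  0.32000879]), np.float64(0.0015251920134135976)) [ 0.49654249 -0.24288045  0.324     ] [ 0.5004014  -0.24624657  0.324     ]Traceback (most recent call last):
  File "<stdin>", line 4, in <module>
  File "h.py", line 14, in dark
    i=1+np.argmax(s[1:,4]);return c[i]+[x-r,y-r],s[i].tolist()
        ~~~~~~~~~^^^^^^^^^
    return _wrapfunc(a, 'argmax', axis=axis, out=out, **kwds)
    return bound(*args, **kwds)
ValueError: attempt to get argmax of an empty sequence
```

View pics/c.png

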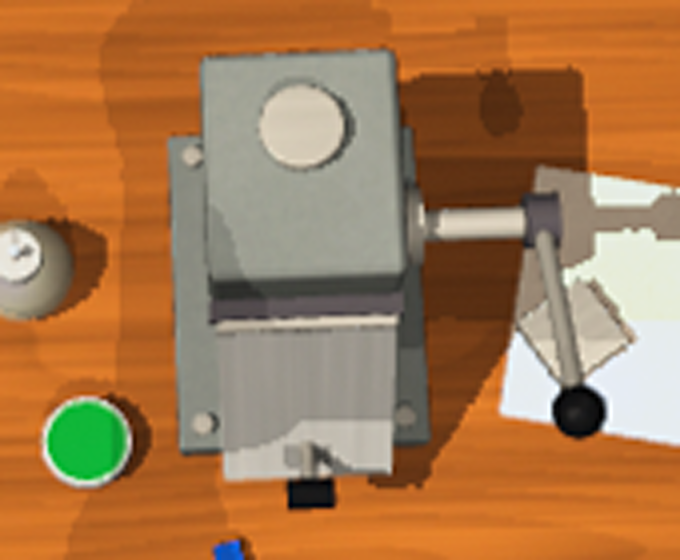

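```bash
python3 - <<'E'
from h import *
c=lambda x,y:(230+x/4,125+y/4)
H=np.array([plane("top",c(*p),.265) for p in((202,60),(394,50),(404,272),(208,279))])
print(H.round(4).tolist(),np.linalg.norm(np.roll(H,-1,0)-H,axis=1))
# axes: press x from front to rear
yw=[np.arctan2(*( (a-b)[[1,0]])) for a,b in((H[0],H[3]),(H[1],H[2]))]
yw+=[np.arctan2(*( (a-b)[[1,0]]))-np.pi/2 for a,b in((H[0],H[1]),(H[3],H[2]))]
print("yaws",yw)
B=np.array([.4985,-.2445])
G=plane("top",c(311,493),.112);HC=H.mean(0);print("grip",G, "headc",HC)
loc=np.array([[37.5,0],[-178,0],[-155.6,-170]])/1e3;W=np.array([HC[:2],G[:2],B])
A=(loc-loc.mean(0))@[1,1j];b=(W-W.mean(0))@[1,1j];r=np.vdot(A,b);y=np.angle(r);
Rm=np.array([[np.cos(y),-np.sin(y)],[np.sin(y),np.cos(y)]]);t=W.mean(0)-Rm@loc.mean(0)
print("fit yaw",y,"org",t,"scale",abs(r)/np.vdot(A,A).real,"res",(loc@Rm.T+t-W).round(4).tolist())
for p in((-62,0),(-178,0),(-155.6,-170),(-183.5,-170),(0,-170)):print(p,Rm@(np.array(p)/1e3)+t)
for n,p,z in(("lamp",(236,190),.06),("tin",(251,236),.022),("wax",(289,270),.012)): print(n,plane("top",p,z))
E
```

```text
[[0.7619, -0.0034, 0.265], [0.765, -0.1387, 0.265], [0.6049, -0.1389, 0.265], [0.6039, -0.0036, 0.265]] [0.13534321 0.16011985 0.13534782 0.15797319]
yaws [np.float64(0.0013446519936757223), np.float64(0.0015623969410074163), np.float64(0.023371023239727284), np.float64(0.007508245971042049)]
grip [ 0.47137238 -0.07490314  0.112     ] headc [ 0.68391268 -0.07112877  0.265     ]
fit yaw 0.025499644170048717 org [ 0.64848477 -0.07101251] scale 0.9896777489094433 res [[0.0021, 0.0011], [-0.0008, -0.0006], [-0.0012, -0.0004]]
(-62, 0) [ 0.58650493 -0.07259332]
(-178, 0) [ 0.47054264 -0.07555096]
(-155.6, -170) [ 0.49726983 -0.24492456]
(-183.5, -170) [ 0.4693789  -0.24563593]
(0, -170) [ 0.65281924 -0.24095725]
lamp [0.66866898 0.14375055 0.06      ]
tin [0.52592811 0.1010967  0.022     ]
wax [ 0.41561365 -0.01682194  0.012     ]
```

arm_command:
  steps:
    - [[0.6,0.9,0.8],-0.41,85]
    - [[0.6,0.9,0.8],-0.41,85]
    - [[0.6,0.9,0.8],-0.41,85]
    - [[0.6,0.9,0.8],-0.41,85]
    - [[0.6,0.9,0.8],-0.41,85]
    - [[0.6,0.9,0.8],-0.41,85]
    - [[0.6,0.9,0.8],-0.41,85]
    - [[0.6,0.9,0.8],-0.41,85]

```text
time: 0.77
ee_pos: [0.3428, -0.4028, 0.5651]
ee_rot: [-180.0, 0.0, 1.0]
wrist_force: [-0.5, 0.7, -1.0]
finger_gap: 0.0848
finger_force: 0.0
```

arm_command:
  steps:
    - [[0.9,0.9,0],0,85]
    - [[0.9,0.9,0],0,85]
    - [[0.9,0.9,0],0,85]
    - [[0.9,0.9,0],0,85]
    - [[0.9,0.9,0],0,85]
    - [[0.9,0.9,0],0,85]
    - [[0.8,0.9,0],0,85]
    - [[0,0,0],0,85]

```text
time: 1.43
ee_pos: [0.4997, -0.2433, 0.5638]
ee_rot: [-179.9, -0.0, 1.5]
wrist_force: [0.1, -0.2, -0.5]
finger_gap: 0.0852
finger_force: 0.0
```

```bash
cat >>h.py <<'E'
from scipy.spatial.transform import Rotation as Ro
def wproj(s,X):
    m=camera_model("wrist");f=210/np.tan(np.radians(m["fovy"]/2));E=np.array(m["hand_eye"])
    T=np.eye(4);T[:3,:3]=Ro.from_euler("xyz",s["ee_rot"],degrees=True).as_matrix();T[:3,3]=s["ee_pos"];T=T@E
    c=np.linalg.inv(T)@np.r_[X,1];return c[:2]/c[2]*f+[m["cx"],m["cy"]]
def wplane(s,p,z):
    m=camera_model("wrist");f=210/np.tan(np.radians(m["fovy"]/2));E=np.array(m["hand_eye"])
    T=np.eye(4);T[:3,:3]=Ro.from_euler("xyz",s["ee_rot"],degrees=True).as_matrix();T[:3,3]=s["ee_pos"];T=T@E
    d=T[:3,:3]@[(p[0]-m["cx"])/f,(p[1]-m["cy"])/f,1];return T[:3,3]+d*(z-T[2,3])/d[2]
E
python3 - <<'E'
from h import *
from workcell import arm,grab_frame
s=arm.read_state();f=grab_frame("wrist");cv2.imwrite("pics/w1.png",f[:,:,::-1])
print(wproj(s,[.498,-.2448,.324]),wproj(s,[.4705,-.0755,.112]))
E
```

```text
[279.63910302 225.99332411] [139.97493584 179.24406678]
```

View pics/w1.png

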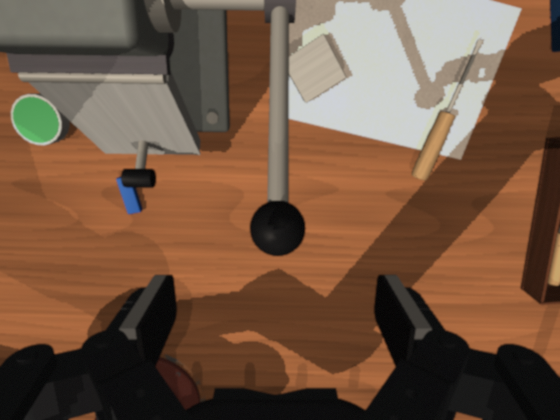

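The ball is at (277,227) and the drum at (139,178), each within 2 px of the prediction. I'll descend and grip the ball.

arm_command:
  steps:
    - [[-0.02,-0.02,-0.9],0,85]
    - [[-0.02,-0.02,-0.9],0,85]
    - [[-0.02,0,-0.9],0,85]
    - [[-0.02,0,-0.8],0,85]
    - [[0,0,0],0,60]
    - [[0,0,0],0,45]
    - [[0,0,0],0,30]
    - [[0,0,0],0,25]

```text
time: 2.15
ee_pos: [0.4953, -0.247, 0.4797]
ee_rot: [-179.8, -0.1, 1.2]
wrist_force: [-5.4, 24.1, 9.1]
finger_gap: 0.0383
finger_force: 12.2
```

arm_command:
  steps:
    - [[0,0,0],0,20]
    - [[0,0,0],0,20]
    - [[0,0,0],0,20]
    - [[0,0,0],0,20]

```text
time: 2.48
ee_pos: [0.4954, -0.2455, 0.4804]
ee_rot: [-179.6, -0.1, 1.3]
wrist_force: [-4.2, 12.4, 5.9]
finger_gap: 0.0335
finger_force: 59.1
```

arm_command:
  steps:
    - [[-0.36,0,-0.56],0,20]
    - [[-0.31,0,-0.59],0,20]
    - [[-0.25,0,-0.61],0,20]
    - [[-0.2,0,-0.63],0,20]
    - [[-0.14,0,-0.65],0,20]
    - [[-0.09,0,-0.66],0,20]
    - [[0,0,0],0,20]
    - [[0,0,0],0,20]

```text
time: 3.15
ee_pos: [0.4623, -0.2458, 0.3875]
ee_rot: [-179.7, -0.2, 1.3]
wrist_force: [-2.3, 15.0, 9.5]
finger_gap: 0.0331
finger_force: 65.5
```

arm_command:
  steps:
    - [[0,0,-0.66],0,20]
    - [[0,0,-0.66],0,20]
    - [[0.09,0,-0.66],0,20]
    - [[0.14,0,-0.65],0,20]
    - [[0.02,0,-0.1],0,20]
    - [[0,0,0],0,20]
    - [[0,0,0],0,20]

```text
time: 3.73
ee_pos: [0.4693, -0.2458, 0.3199]
ee_rot: [-179.6, -0.2, 1.3]
wrist_force: [-3.1, 15.9, 11.1]
finger_gap: 0.0333
finger_force: 69.4
```

```bash
python3 - <<'E'
from h import *
from workcell import arm,grab_frame
s=arm.read_state();print(s["ee_pos"])
a=cv2.resize(grab_frame("scene")[110:320,100:380,::-1],None,fx=1.5,fy=1.5)
b=cv2.resize(grab_frame("wrist")[:,:,::-1],None,fx=.66,fy=.66)
o=np.zeros((320,800,3),np.uint8);o[:a.shape[0],:a.shape[1]]=a;o[:277,425:425+370]=b[:277,:370];cv2.imwrite("pics/d1.png",o)
E
```

```text
[ 0.46925703 -0.24580174  0.31987213]
```

View pics/d1.png

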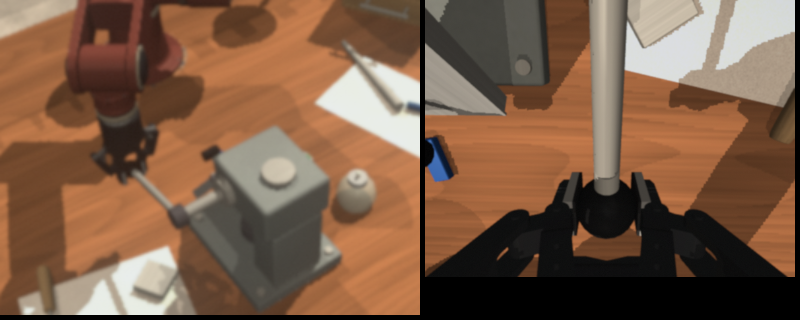

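The ball is gripped at about (605,208) in the composite and the lever points slightly down. The upward force (11 N) is still only the spring, so I'll press on to feel the stop.

arm_command:
  steps:
    - [[0.02,0,-0.08],0,20]
    - [[0.02,0,-0.08],0,20]
    - [[0,0,0],0,20]
    - [[0,0,0],0,20]

```text
time: 4.17
ee_pos: [0.4704, -0.2458, 0.3163]
ee_rot: [-179.6, -0.3, 1.2]
wrist_force: [-1.4, 16.4, 11.8]
finger_gap: 0.0333
finger_force: 69.8
```

arm_command:
  steps:
    - [[0.04,0,-0.14],0,20]
    - [[0,0,0],0,20]
    - [[0,0,0],0,20]

```text
time: 4.42
ee_pos: [0.4713, -0.2459, 0.3146]
ee_rot: [-179.6, -0.2, 1.3]
wrist_force: [-7.8, 19.2, 20.8]
finger_gap: 0.0335
finger_force: 70.6
```

arm_command:
  steps:
    - [[0.04,0,-0.14],0,20]
    - [[0,0,0],0,20]
    - [[0,0,0],0,20]

```text
time: 4.67
ee_pos: [0.472, -0.2459, 0.314]
ee_rot: [-179.6, 0.0, 1.3]
wrist_force: [-19.9, 24.4, 36.0]
finger_gap: 0.0334
finger_force: 71.8
```

The stop is reached: force jumped to 36 N with no motion. Now I'll ride back up the same arc.

arm_command:
  steps:
    - [[-0.08,0,0.3],0,20]
    - [[-0.05,0,0.27],0,20]
    - [[-0.14,0,0.65],0,20]
    - [[-0.09,0,0.66],0,20]
    - [[0,0,0.66],0,20]
    - [[0,0,0.66],0,20]
    - [[0.09,0,0.66],0,20]
    - [[0.14,0,0.65],0,20]

```text
time: 5.33
ee_pos: [0.4677, -0.2457, 0.4213]
ee_rot: [-179.6, -0.0, 1.3]
wrist_force: [1.5, 11.3, 1.7]
finger_gap: 0.0335
finger_force: 70.0
```

arm_command:
  steps:
    - [[0.2,0,0.63],0,20]
    - [[0.25,0,0.61],0,20]
    - [[0.31,0,0.59],0,20]
    - [[0.36,0,0.53],0,20]
    - [[0,0,0],0,20]
    - [[0,0,0],0,20]

```text
time: 5.83
ee_pos: [0.4938, -0.246, 0.4741]
ee_rot: [-179.4, 1.0, 1.2]
wrist_force: [-17.3, 11.3, -5.9]
finger_gap: 0.0329
finger_force: 70.9
```

arm_command:
  steps:
    - [[0,0,0],0,50]
    - [[0,0,0],0,85]
    - [[0,0,0],0,85]
    - [[0,0,0],0,85]
    - [[0,0,0],0,85]
    - [[0,0,0],0,85]
    - [[0,0,0],0,85]
    - [[0,0,0.4],0,85]

```text
time: 6.5
ee_pos: [0.4954, -0.2475, 0.4852]
ee_rot: [-179.9, 0.2, 1.2]
wrist_force: [-0.3, 0.7, 0.5]
finger_gap: 0.0851
finger_force: 0.0
```

arm_command:
  steps:
    - [[0,0,0.9],0,85]
    - [[0,0,0.9],0,85]
    - [[0,0,0.9],0,85]
    - [[0,0,0.9],0,85]
    - [[0,0,0],0,85]
    - [[0,0,0],0,85]

```text
time: 7.0
ee_pos: [0.4955, -0.2475, 0.5798]
ee_rot: [179.9, -0.2, 1.2]
wrist_force: [0.0, -0.2, -0.3]
finger_gap: 0.0852
finger_force: 0.0
```

```bash
python3 - <<'E'
from h import *
from workcell import arm,grab_frame
s=arm.read_state();f=grab_frame("wrist")[:,:,::-1]
for X in([.4975,-.2448,.324],[.4705,-.0755,.112]):
    p=wproj(s,X).astype(int);q,st=dark(f,p,36 if X[2]>.2 else 22,40);print(p,q,st,wplane(s,q,X[2]))
E
```

```text
[271 213] [269.61457787 213.95280545] [10, 12, 50, 51, 1907] [ 0.49696452 -0.24351368  0.324     ]
[139 175] [138.92807425 173.35962877] [6, 12, 31, 20, 431] [ 0.47268217 -0.07535044  0.112     ]
```

The lever is back at rest: ball at (0.497,-0.2435), as before. Next I go over to the guard's grip.

arm_command:
  steps:
    - [[-0.13,0.98,0],0,85]
    - [[-0.14,0.98,0],0,85]
    - [[-0.14,0.98,0],0,85]
    - [[-0.14,0.98,0],0,85]
    - [[-0.14,0.98,0],0,85]
    - [[-0.14,0.98,0],0,85]
    - [[-0.13,0.98,0],0,85]
    - [[0,0,0],0,85]

```text
time: 7.72
ee_pos: [0.4711, -0.0732, 0.5759]
ee_rot: [-179.9, 0.1, 1.4]
wrist_force: [1.0, -0.0, 0.5]
finger_gap: 0.0849
finger_force: 0.0
```

arm_command:
  steps:
    - [[0,0,-0.9],0,85]
    - [[0,0,-0.9],0,85]
    - [[0,0,-0.9],0,85]
    - [[0,0,-0.9],0,85]
    - [[0,0,-0.9],0,85]
    - [[0,0,-0.9],0,85]
    - [[0,0,0],0,85]
    - [[0,0,0],0,85]

```text
time: 8.38
ee_pos: [0.4713, -0.0763, 0.4398]
ee_rot: [-179.9, 0.3, 1.1]
wrist_force: [0.5, 0.3, 0.5]
finger_gap: 0.0854
finger_force: 0.0
```

```bash
python3 - <<'E'
from h import *
from workcell import arm,grab_frame
s=arm.read_state();f=grab_frame("wrist")[:,:,::-1];cv2.imwrite("pics/w2.png",f)
print(s["ee_pos"],wproj(s,[.4715,-.0755,.112]))
E
```

```text
[ 0.47126544 -0.0762668   0.43983635] [275.7486189  184.64603076]
```

View pics/w2.png

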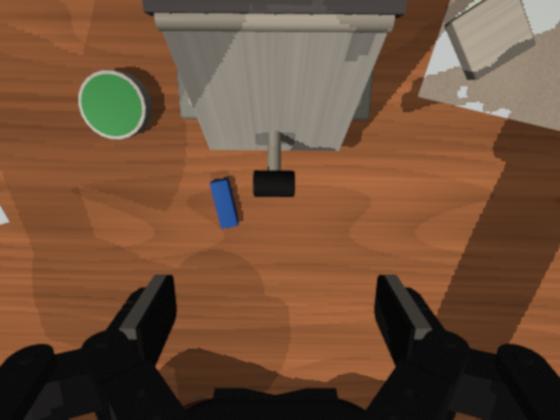

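The drum is at (274,184), within 2 px of the prediction. I'll descend and grip its flat ends.

arm_command:
  steps:
    - [[0,0,-0.95],0,85]
    - [[0,0,-0.95],0,85]
    - [[0,0,-0.95],0,85]
    - [[0,0,-0.95],0,85]
    - [[0,0,-0.95],0,85]
    - [[0,0,-0.95],0,85]
    - [[0,0,-0.95],0,85]
    - [[0,0,-0.2],0,85]

```text
time: 9.1
ee_pos: [0.471, -0.076, 0.2687]
ee_rot: [-179.9, 0.2, 1.2]
wrist_force: [-1.3, -0.6, -0.4]
finger_gap: 0.0848
finger_force: 0.0
```

arm_command:
  steps:
    - [[0,0,0],0,60]
    - [[0,0,0],0,45]
    - [[0,0,0],0,30]
    - [[0,0,0],0,20]
    - [[0,0,0],0,20]
    - [[0,0,0],0,20]
    - [[0,0,0],0,20]
    - [[0,0,0],0,20]

```text
time: 9.77
ee_pos: [0.4726, -0.0752, 0.2738]
ee_rot: [-179.8, -0.2, 1.1]
wrist_force: [-1.7, 7.7, 7.4]
finger_gap: 0.0348
finger_force: 62.7
```

arm_command:
  steps:
    - [[-0.26,0,0.41],0,20]
    - [[-0.22,0,0.43],0,20]
    - [[-0.18,0,0.45],0,20]
    - [[-0.14,0,0.47],0,20]
    - [[-0.09,0,0.48],0,20]
    - [[-0.06,0,0.48],0,20]
    - [[0,0,0],0,20]
    - [[0,0,0],0,20]

```text
time: 10.43
ee_pos: [0.4489, -0.0753, 0.3402]
ee_rot: [-179.9, -0.5, 1.1]
wrist_force: [11.0, 4.5, -7.7]
finger_gap: 0.0348
finger_force: 61.5
```

arm_command:
  steps:
    - [[0,0,0.49],0,20]
    - [[0.03,0,0.49],0,20]
    - [[0.07,0,0.48],0,20]
    - [[0.11,0,0.47],0,20]
    - [[0.16,0,0.46],0,20]
    - [[0.19,0,0.45],0,20]
    - [[0,0,0],0,20]
    - [[0,0,0],0,20]

```text
time: 11.1
ee_pos: [0.4617, -0.0753, 0.4071]
ee_rot: [-179.8, 0.1, 1.2]
wrist_force: [4.7, 2.8, -13.9]
finger_gap: 0.0342
finger_force: 62.0
```

```bash
python3 - <<'E'
from h import *
from workcell import arm,grab_frame
print(arm.read_state()["ee_pos"])
a=cv2.resize(grab_frame("scene")[130:320,150:350,::-1],None,fx=2,fy=2,interpolation=2)
b=cv2.resize(grab_frame("top")[125:315,230:430,::-1],None,fx=2,fy=2,interpolation=2)
cv2.imwrite("pics/e1.png",np.hstack([a,b]))
E
```

```text
[ 0.46166335 -0.07531024  0.40714916]
```

View pics/e1.png

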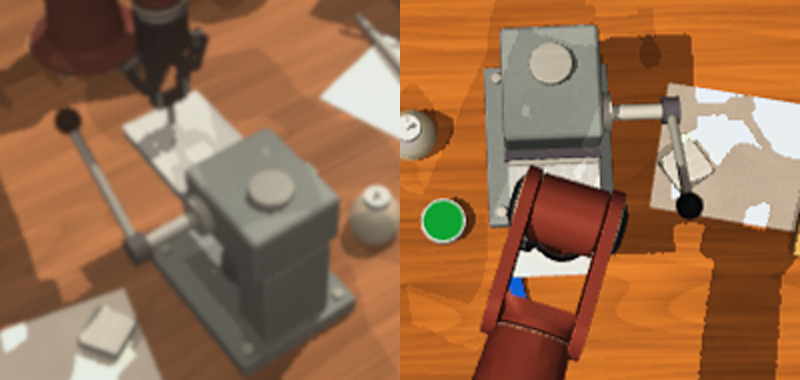

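The fingers hold the drum and the guard is up. Its lever-side front corner is at composite (123,127), or scene (211.5,193.5), and the front edge runs to (200,90), or scene (250,175). From these I can check the angle.

```bash
python3 - <<'E'
from h import *
m=camera_model("scene");f=210/np.tan(np.radians(m["fovy"]/2));R=np.array(m["R"]);t=np.array(m["t"])
y=.02;o=np.array([.6485,-.0715])
def pr(X):
    P=R@np.r_[o+[X[0]*np.cos(y)-X[1]*np.sin(y),X[0]*np.sin(y)+X[1]*np.cos(y)],X[2]]+0
    c=R@np.r_[o[0]+X[0]*np.cos(y)-X[1]*np.sin(y),o[1]+X[0]*np.sin(y)+X[1]*np.cos(y),X[2]]+t
    return (c[:2]/c[2]*f+[m["cx"],m["cy"]]).round(1)
for th in(50,55,57.5,60,65):
    a=np.radians(th-55);print(th,[pr([-.062-.165*np.cos(a),s,.19+.165*np.sin(a)]) for s in(-.065,.065)])
print(pr([-.1556,-.17,.324]),"ball seen",150+67/2,130+121/2)
# drum height from measured TCP with shut reference
for z0 in(.2738,.269):
    h=.112+.4071-z0-.19;print("theta",33.96+np.degrees(np.arcsin(h/.1393)))
# subpixel: bright guard corner
a=cv2.imread("pics/e1.png")[:,:400];g=(a.min(2)>105).astype(np.uint8);g=g[80:180,100:245]
n,l,s,c=cv2.connectedComponentsWithStats(g);i=1+np.argmax(s[1:,4]);ys,xs=np.where(l==i)
k=xs.argmin();print("left corner",150+(xs[k]+100)/2,130+(ys[k]+80)/2,"top",150+(xs[ys.argmin()]+100)/2,130+(ys.min()+80)/2)
E
```

```text
50 [array([210.6, 197.1]), array([247.1, 178.8])]
55 [array([209.9, 193.6]), array([246.7, 175.3])]
57.5 [array([209.6, 191.9]), array([246.6, 173.6])]
60 [array([209.4, 190.3]), array([246.5, 172. ])]
65 [array([209.2, 187.2]), array([246.5, 168.8])]
[183.1 190.4] ball seen 183.5 190.5
theta 57.34982635909115
theta 59.519166939866146
left corner 211.0 192.5 top 247.0 174.5
```

Both estimates give about 57°, so I'll raise it about 2.7° more.

arm_command:
  steps:
    - [[0.06,0,0.12],0,20]
    - [[0.06,0,0.12],0,20]
    - [[0,0,0],0,20]
    - [[0,0,0],0,20]
    - [[0,0,0],0,20]
    - [[0,0,0],0,20]

```text
time: 11.7
ee_pos: [0.4642, -0.0753, 0.4117]
ee_rot: [-179.8, 0.3, 1.1]
wrist_force: [5.2, 1.7, -16.5]
finger_gap: 0.0346
finger_force: 61.8
```

```bash
python3 - <<'E'
from h import *
from workcell import arm,grab_frame
s=arm.read_state();print(s["ee_pos"],"theta",33.96+np.degrees(np.arcsin((.112+s["ee_pos"][2]-.2738-.19)/.1393)))
a=cv2.resize(grab_frame("scene")[130:320,150:350,::-1],None,fx=2,fy=2,interpolation=2)
g=(a.min(2)>105).astype(np.uint8)[80:180,100:245]
n,l,s,c=cv2.connectedComponentsWithStats(g);i=1+np.argmax(s[1:,4]);ys,xs=np.where(l==i)
k=xs.argmin();print("left corner",150+(xs[k]+100)/2,130+(ys[k]+80)/2,"top",150+(xs[ys.argmin()]+100)/2,130+(ys.min()+80)/2)
E
```

```text
[ 0.46423627 -0.07533405  0.41172366] theta 59.43879598952193
left corner 211.0 191.5 top 246.0 173.5
```

arm_command:
  steps:
    - [[0.03,0,0.06],0,20]
    - [[0,0,0],0,20]
    - [[0,0,0],0,20]
    - [[0,0,0],0,20]
    - [[0,0,0],0,20]
    - [[0,0,0],0,20]
    - [[0,0,0],0,20]
    - [[0,0,0],0,20]

```text
time: 12.42
ee_pos: [0.4649, -0.0754, 0.4126]
ee_rot: [-179.8, 0.3, 1.1]
wrist_force: [5.1, 1.9, -18.1]
finger_gap: 0.0344
finger_force: 61.6
```

```bash
python3 -c "
from workcell import arm
print(arm.read_state()['ee_pos']);print(arm.finish_job())"
```

```text
[ 0.46485522 -0.07535835  0.41261084]
the job is handed in; nothing more can be done
None
```

I stamped the blank (lever down to its stop, then fully back up) and handed the job in with the fingers holding the guard about 60° open; the arm's position gives 60° and the last camera check, before a final 0.7° lift, read about 58°. No bystander was touched.

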